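# Isolate the washer unit and hold the tester on its marked terminal

## Robot

A 6-joint arm with a two-finger parallel gripper is mounted at the origin on a cart in front of the work surface, level with it; the furniture and walls round the work are solid. World frame = base frame: x ahead of the robot, y to its left, z up, the work surface at z = 0. Lengths are in m, angles in degrees, forces in N, time in s.
With the tool pointing down it reaches from about 0.4 to 0.825 m from the base axis. Payload 7 kg.
Tool frame: the origin (TCP) lies at the very end of the fingers, on their centre line; the grasp point (between the pads) lies 19 mm behind it; x points along the fingers, z is the direction in which the jaws open and shut, and the axes are right-handed (so a half turn about x gives the same grasp; the last joint's range is limited). The gripper opens to 88 mm and grips with 3 to 60 N. Pads are 19 mm wide; open, the fingers measure 130 mm over their backs; the gripper's body (78 mm by 193 mm) begins 47 mm behind the grasp point.
Start: joints at [-47.951, 20.546, 0.682, 0, -70.136, -16.507], TCP at [0.291, -0.609, 0.227] pointing down, gripper open.
Joint ranges: [-176.03, 176.03], [-82.01, 121.73], [-58.28, 71.71], [-173.87, 95.51], [-174.79, -0.11], [-173.66, 173.66]. Speed limits (degrees/s): [136.94, 136.94, 172.46, 180, 180, 180].

## Interface

Orientations are given as [roll, pitch, yaw] about the fixed x, y, z axes, in that order (R = Rz(yaw) Ry(pitch) Rx(roll)).
In Python, from plant import * gives the robot as it stands.
- The arm moves only by the tool arm_command, never from a script. Its argument "commands" is one flat list of numbers, 5 for each row, row after row: the shift along the tool's x, y, z in mm, then the turn about the tool's x in degrees, then the opening in per cent of the stroke, from 0 (shut) to 100 (fully open). A call has 1 to 5 rows; each row shifts and turns the pose as measured when the row begins, along the tool's axes as they then stand; what a row does not reach is not made up. A row lasts 1/8 s, in which the tool goes at most 62.5 mm and 10.7 degrees, less where a joint would pass 70% of its speed; a pose out of reach is approached as far as the arm can. A call is refused whole if a number of a shift passes 62.5 or a number of a turn 10.7, either way. A call with a gripper value outside its range is refused whole. The fingers move at their own pace and stop on an object; the grip force is fixed at half the most. Time passes only in rows, so rows that do not move let the fingers close. It gives the time, the measured TCP pose, the force and the opening at its end, in the units of the state.
- get_obs(): the state, without advancing time (a new reading comes with each control period).
- snapshot(name): name is "scene" or "top" or "wrist"; returns a dict with "frame" (480x640x3 uint8, blue, green, red), "fov_y" (degrees; the focal length in pixels is half the picture's height over the tangent of half this angle, whatever the lens; pixels are square), "cx", "cy" (the principal point, pixels), "world_to_cam" (4x4, takes a point from world to camera coordinates). Camera axes: x right, y up, looking along -z (the intrinsics and any distortion apply to the point x, -y, -z); pixel columns grow to the right and rows downward; lengths in m; the calibration is good to about 2 mm. A picture is of the moment at which its call begins. There is no depth.
- close_job(): hands the job in, once; it reports no verdict.
The state is a dict: "clock": time; "joint_pos": joint angles; "qvel": joint speeds; "tau": joint torques, N m; "tool_pos": TCP position; "orientation": TCP orientation; "force": force on the tool from outside, world axes, zero at the start; "moment": the same for the moment, N m; "opening": finger opening in m.
Only numpy, scipy, OpenCV 4.12 (cv2) and the standard library are available. Lean on these libraries where they do the work, as an engineer would, in place of code of your own. Each camera call takes 0.05 s, during which the arm holds its last target. There are 200 camera calls.

## Task

Switch the isolator off by pushing its red lever over, away from you, to its far stop; only then take the orange tester out of its stand. Hold the tester's sprung steel tip on the bright metal bar, inside the yellow ring and square to the sloping face, pressing lightly so that the tip goes only part of the way in, without ever pushing hard. The program finishes while the gripper still holds the tester steadily there, with the isolator still off and the other things on the table left alone.

Things in the scene. Friction and masses are not known exactly. Their poses are not given: they have to be found in the camera images.
- isolator: Fixed grey switch box, 110 x 80 mm base, 47 mm high, yellow top plate and black hinge cheeks to 61 mm high. Origin: centre of its underside. Its x axis points away from the robot, from the on side to the off side (turned at most 0.3 rad); z is up. The lever's hinge line runs along its y at 55 mm above the origin.
- lever (a joint): Red-gripped lever of the isolator, rad. 0 = on, leaning 0.5 rad from upright toward the robot (-x of the box); 1.0 = off, leaning 0.5 rad away. It swings over the top (upright at 0.5); being heavy, it falls from the middle to either stop by itself and stays there. It takes about 1 to 3 N at the grip.
- lever_grip (a point): Middle of the lever's red cross-grip, a bar 18 mm thick and 54 mm long along the isolator's y, 66 mm from the hinge line. Its height is 113 mm above the table at either stop and 121 mm upright.
- stand: Fixed square holder, 70 mm wide at the foot and 56 mm at the top, 60 mm high, bore 23 mm. Origin: centre of its underside.
- tester: Loose hand tester, about 90 g: round orange handle 20 mm in diameter and 105 mm long, with a black tapered nose (16 mm) and a sprung steel tip below. Origin: centre of the handle's lower end; z runs up along the handle. It starts upright in the stand, the handle's lower end 35 mm above the table and its top at 140 mm; the handle is free above 60 mm. Lift it straight up by at least 60 mm to clear the stand.
- tester_tip (a point): End of the tester's steel tip (5 mm in diameter), on the handle's axis, 30 mm below the tester's origin when the tip is fully out.
- tip (a joint): How far the sprung tip is pushed in, m: 0 fully out, 0.008 fully in. It takes 1 N to begin and 5 N to push it fully in (500 N/m); beyond that it is rigid.
- terminal: Fixed light-grey unit with a sloping top, 124 x 142 mm at the foot, 36 mm high at the front edge and 76 mm at the back. The face slopes 20 degrees, lower toward the robot; a bright metal bar 28 x 112 mm lies on it along the unit's y, and bears two coloured rings. Origin: centre of its underside; x points away from the robot (turned at most 0.3 rad), z up.
- yellow_spot (a point): Centre of the yellow ring (25 mm outside, bare metal 16 mm across inside) on the bright metal bar's surface, about 62 mm above the table: the place to touch. Its z axis is the outward normal of the sloping face (20 degrees from vertical, tilted toward the robot); x points up the slope, y along the bar.
- blue_spot (a point): Centre of the blue ring, of the same size on the same bar: not the wanted one. It may lie on either side of the yellow one, 38 to 64 mm away.
- tin: Food tin, 75 mm in diameter, 58 mm high, at the back; bystander. Origin under its centre.
- torch: Black torch standing on its lens, 44 mm in diameter, 123 mm high, at the back; bystander. Origin under its centre.
- pulley: Pale motor pulley lying flat, 63 mm in diameter, 22 mm high, near the front; bystander. Origin under its centre.
- coupling: White pipe coupling, 42 mm in diameter, 50 mm high, near the front; bystander. Origin under its centre.
- thread_spool_1: Thread spool, 30 mm in diameter, 42 mm high, front right; bystander. Origin under its centre.
- thread_spool_2: Thread spool, 30 mm in diameter, 42 mm high, front right; bystander. Origin under its centre.
- thread_spool_3: Thread spool, 30 mm in diameter, 42 mm high, front right; bystander. Origin under its centre.
Not all that is in view belongs to the job. What is shaped like the stand but brown or green is not meant.

How it is judged (in metres and radians):
On the way, in this order (a step that is already met when the one before it is completed fails the run):
1. the isolator is switched off (value of joint lever above 0.9 rad and horizontal distance between tester and stand below 0.01 m and height (world z) of tester below 0.045 m), for 0.2 s.
2. the tester is lifted out of its stand in the gripper (value of joint lever above 0.9 rad and height (world z) of tester above 0.07 m and contact force between the fingers and tester above 1 N and contact force between tester and stand below 0.1 N), for 0.1 s.
At the end, for the whole second after the job is handed in: Lever off (above 0.9 rad); gripper holds the tester still, clear of its stand, tip within 9 mm of the yellow ring's centre, axis within 0.16 rad of square to the face, tip pushed in 1 to 7.5 mm with 0.8 to 8 N on the terminal unit; bystanders within 30 mm of their start (value of joint lever above 0.9 rad and distance between tester_tip and yellow_spot below 0.009 m and angle between the z axis of tester and the z axis of yellow_spot, either way round below 0.16 rad and value of joint tip between 0.001 and 0.0075 m and contact force between tester and terminal between 0.8 and 8 N and contact force between the fingers and tester above 1 N and contact force between tester and stand below 0.1 N and linear speed of tester below 0.02 m/s and not (distance of any of tin, torch, pulley, coupling, thread_spool_1, thread_spool_2, thread_spool_3 from where it was at the start of the episode above 0.03 m)); the arm keeps its last pose, push and grip.
It fails at once if the tester touches the terminal unit while the isolator is not off (not (value of joint lever above 0.9 rad) and contact force between tester and terminal above 0.3 N).
It fails at once if the tester is pushed hard (over 20 N) on the terminal unit (contact force between tester and terminal above 20 N).
It fails at once if a bystander is moved by more than 30 mm (distance of any of tin, torch, pulley, coupling, thread_spool_1, thread_spool_2, thread_spool_3 from where it was at the start of the episode above 0.03 m).
It also fails if it takes over 54 s, if anything falls off the work surface, if the arm or the gripper's body presses on something with over 40 N, if the wrist force passes 120 N, or if a joint passes its speed limit or range.

## Working session

There is one attempt and no reset: what is moved stays moved. The work goes in short steps, Python scripts to look and compute and a tool call to move; the robot and the scene stay as the last step left them, time stands still between calls to the robot, and variables do not carry over. Pictures are saved under pics/ and viewed, about 8 in all and at most 12, crops included, and the job is handed in when it is done.

Besides the shell and the picture viewer there is one more tool, called after "Emit:" by a JSON object that holds its "api" and its "payload", one argument or row to a line. arm_command: Moves the arm, as the interface text tells. Its arguments: {"type":"object","properties":{"commands":{"type":"array"}},"required":["commands"]}

```bash
mkdir -p pics; ls
cat > h.py <<'E'
from plant import *
import numpy as np, cv2
from scipy.spatial.transform import Rotation as Ro
def snap(n,f=None):
    s=snapshot(n)
    if f: cv2.imwrite('pics/'+f,s['frame'])
    return s
def ray(s,u,v):
    f=240/np.tan(np.radians(s['fov_y'])/2); M=np.array(s['world_to_cam']); R=M[:3,:3]; t=M[:3,3]
    d=R.T@np.array([(u-s['cx'])/f,-(v-s['cy'])/f,-1]); return -R.T@t,d/np.linalg.norm(d)
def onz(s,u,v,z):
    o,d=ray(s,u,v); return o+d*(z-o[2])/d[2]
def proj(s,p):
    f=240/np.tan(np.radians(s['fov_y'])/2); M=np.array(s['world_to_cam']); c=M[:3,:3]@np.array(p)+M[:3,3]
    return s['cx']+f*c[0]/-c[2], s['cy']-f*c[1]/-c[2]
def tri(a,b):
    A=0;B=0
    for o,d in(a,b):
        P=np.eye(3)-np.outer(d,d);A=A+P;B=B+P@o
    return np.linalg.solve(A,B)
def Rt(o): return Ro.from_euler('xyz',o['orientation'],degrees=True).as_matrix()
E
python3 - <<'E'
from h import *
for n in('scene','top'):
    s=snap(n,n+'0.png'); print(n,s['fov_y'],s['cx'],s['cy'],{k:v for k,v in s.items() if k not in('frame','world_to_cam')}.keys(),ray(s,320,240))
o=get_obs();print(o);print(Rt(o).round(3))
E
```

```text
pics
scene 54.45638084981688 323.66944693351456 238.71567792263426 dict_keys(['fov_y', 'cx', 'cy']) (array([-0.15310595,  0.58714552,  0.81485444]), array([ 0.56929442, -0.57456308, -0.58803157]))
top 51.559336284250826 315.2569214946763 240.41146173948846 dict_keys(['fov_y', 'cx', 'cy']) (array([ 0.45812039, -0.1437118 ,  1.29900903]), array([ 0.06552951,  0.00881936, -0.99781166]))
{'clock': 0.1, 'joint_pos': array([-4.79521396e+01,  2.05859095e+01,  6.38773140e-01, -1.84071304e-02,
       -7.01348088e+01, -1.65095728e+01]), 'qvel': array([-0.01156295, -0.04023114,  0.11426131, -0.00838349,  0.04579191,
        0.02788391]), 'tau': array([-2.49809134e-03, -5.84161270e+01,  2.93755549e+01,  7.01563999e+00,
        1.02069491e-02, -6.63121159e-05]), 'tool_pos': array([ 0.29082204, -0.60865299,  0.22572841]), 'orientation': array([  4.5867388 ,  89.91624713, 120.11875912]), 'force': array([-0.11811634,  0.59679623,  0.15994023]), 'moment': array([-0.00161825, -0.01379104,  0.02352058]), 'opening': 0.08767142446885887}
[[-0.001 -0.902 -0.431]
 [ 0.001 -0.431  0.902]
 [-1.     0.     0.001]]
```

View pics/scene0.png

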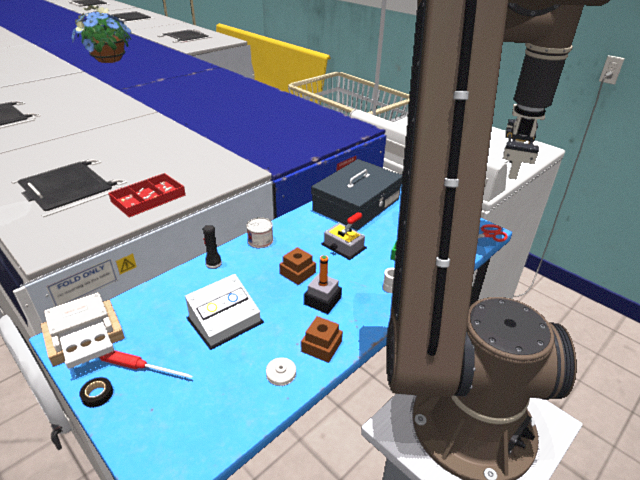

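View pics/top0.png

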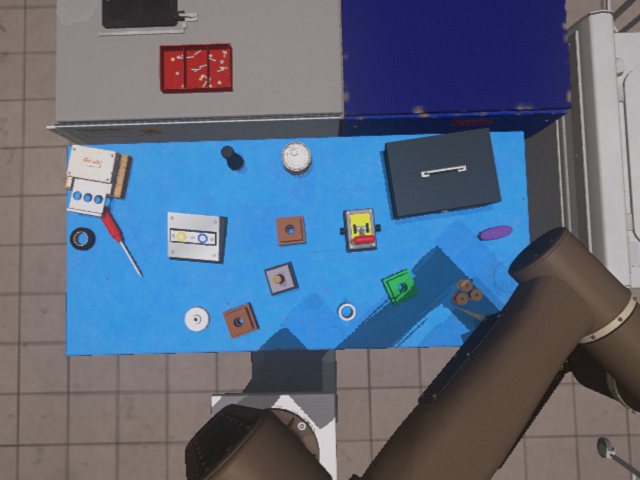

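Scene/top views show: the isolator with a red lever (top 360,230; lever toward the robot), the grey stand with the orange tester (281,279), and the terminal (195,237) with rings at about (180,237) and (203,239). The brown stand look-alikes at (290,230) and (240,320) and the green one at (400,287) are decoys: wrong colour, no tester. I'll confirm in one enlarged crop.

```bash
cat > m.py <<'E'
from h import *
T=snap('top');S=snap('scene')
def comps(s,box,lo,hi,mina=8):
    x0,y0,x1,y1=box; h=cv2.cvtColor(s['frame'],cv2.COLOR_BGR2HSV)[y0:y1,x0:x1]
    n,l,st,c=cv2.connectedComponentsWithStats(cv2.inRange(h,np.array(lo),np.array(hi)))
    return [(c[i]+[x0,y0],st[i,4],st[i,:4]+[x0,y0,0,0],(l==i)) for i in range(1,n) if st[i,4]>=mina]
def show(t,s,box,lo,hi,z):
    for c,a,b,_ in comps(s,box,lo,hi): print(t,c.round(1),a,b,onz(s,*c,z).round(4))
f=T['frame']; a=f[195:300,160:265]; b=f[195:260,330:390]
im=cv2.resize(f[190:300,155:395],None,fx=3.3,fy=3.3,interpolation=cv2.INTER_CUBIC); cv2.imwrite('pics/crop1.png',im)
show('red top',T,(330,190,390,260),(0,150,80),(6,255,255),.113)
show('yel iso top',T,(330,190,390,260),(20,120,80),(35,255,255),.047)
show('orange top',T,(255,255,310,300),(5,120,60),(20,255,255),.14)
show('yel ring top',T,(165,210,225,265),(20,90,80),(35,255,255),.062)
show('blue ring top',T,(172,225,220,252),(100,80,60),(130,255,255),.062)
show('red sc',S,(325,200,375,250),(0,150,80),(6,255,255),.113)
show('orange sc',S,(310,245,340,300),(5,120,60),(20,255,255),.14)
show('yel ring sc',S,(180,270,265,350),(20,90,80),(35,255,255),.062)
show('blue ring sc',S,(195,285,250,325),(100,80,60),(130,255,255),.062)
E
python3 m.py
```

```text
yel iso top [359.6 222.8] 299 [350 213  21  26] [ 0.581  -0.2339  0.047 ]
orange top [276.8 278.8] 24 [273 276   8   7] [ 0.4464 -0.0304  0.14  ]
yel ring top [180.9 235.9] 42 [177 232   9   9] [0.5594 0.2159 0.062 ]
blue ring top [202.  238.1] 44 [198 234  10  10] [0.5523 0.1628 0.062 ]
red sc [354.2 217.7] 101 [347 212  15  12] [ 0.5367 -0.2405  0.113 ]
orange sc [311.6 266.3] 67 [310 255   5  20] [0.4406 0.0132 0.14  ]
orange sc [323.9 259.3] 25 [321 257   7   5] [ 0.4396 -0.0254  0.14  ]
orange sc [323.2 274.4] 141 [319 263   8  23] [0.4022 0.0141 0.14  ]
yel ring sc [211.8 308.3] 20 [207 304  10   8] [0.5554 0.2155 0.062 ]
blue ring sc [231.8 297.5] 26 [228 293  10   9] [0.5535 0.1616 0.062 ]
```

View pics/crop1.png

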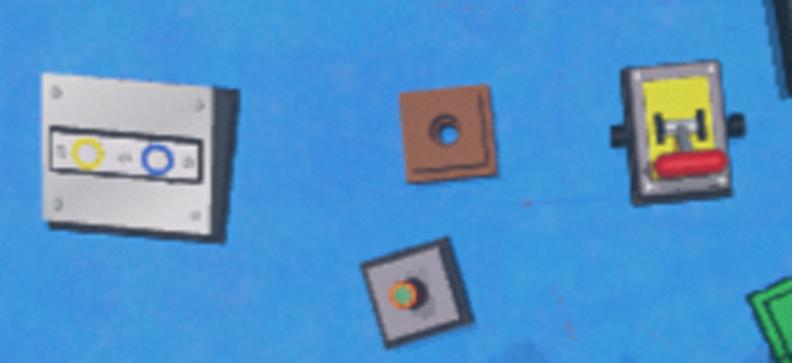

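The crop confirms: the grey stand holds the orange tester; the isolator's red grip is on the robot side; the yellow ring is the left one on the bar, the blue one 54 mm to its right. The arm can't tilt by command, so I'll later pivot the tester in the pads against its stand bore.

```bash
cat >> m.py <<'E'
print('---')
for s,box in((T,(330,190,390,260)),(S,(325,200,375,250))):
    h=cv2.cvtColor(s['frame'],cv2.COLOR_BGR2HSV); x0,y0,x1,y1=box
    m=cv2.inRange(h,(0,150,70),(6,255,255))|cv2.inRange(h,(172,150,70),(180,255,255)); k=np.zeros_like(m);k[y0:y1,x0:x1]=m[y0:y1,x0:x1]
    p=cv2.findNonZero(k); r=cv2.minAreaRect(p); print(r,len(p),onz(s,*r[0],.113)); 
    b=cv2.boxPoints(r);print([onz(s,*q,.113)[:2].round(4) for q in b])
print('tri yel',tri(ray(T,180.9,235.9),ray(S,211.8,308.3)),'blue',tri(ray(T,202,238.1),ray(S,231.8,297.5)),'tester top',tri(ray(T,276.8,278.8),ray(S,323.9,259.3)))
E
python3 m.py | sed -n '/---/,$p'
```

```text
---
((364.0000305175781, 239.0), (6.5672454833984375, 20.298757553100586), 84.2894058227539) 127 [ 0.5354815  -0.23832289  0.113     ]
[array([ 0.5416, -0.2136]), array([ 0.5451, -0.2619]), array([ 0.5294, -0.263 ]), array([ 0.5259, -0.2147])]
((354.0882263183594, 217.6470489501953), (7.0314412117004395, 16.63536262512207), 59.03623962402344) 109 [ 0.536986   -0.24037075  0.113     ]
[array([ 0.5494, -0.2177]), array([ 0.5519, -0.2792]), array([ 0.5244, -0.2633]), array([ 0.5227, -0.2033])]
tri yel [0.55850032 0.21534115 0.06005721] blue [0.55221582 0.16247561 0.06335458] tester top [ 0.44572028 -0.03042008  0.13379857]
```

Emit:
{"api": "arm_command", "payload": {
  "commands": [-10,-60,15,10,0,0,-60,15,10,0,0,0,62,5,0,0,0,62,0,0,0,0,62,0,0]
}}

```text
clock: 0.92
tool_pos: [0.3899, -0.3516, 0.2328]
orientation: [59.5, 89.7, 148.9]
force: [2.0, 1.3, 0.3]
opening: 0.0431
```

Emit:
{"api": "arm_command", "payload": {
  "commands": [20,-20,50,0,0,40,-20,55,0,0,45,-15,10,0,0,30,-15,0,0,0,5,0,0,0,0]
}}

```text
clock: 1.55
tool_pos: [0.4615, -0.2367, 0.098]
orientation: [-78.8, 89.7, 11.0]
force: [-0.3, 1.6, 0.6]
opening: 0.0007
```

Emit:
{"api": "arm_command", "payload": {
  "commands": [0,-35,0,0,0,0,-20,0,0,0,0,-20,0,0,0,0,-20,0,0,0,0,-20,0,0,0]
}}

```text
clock: 2.17
tool_pos: [0.5763, -0.2391, 0.1029]
orientation: [-82.8, 89.8, 6.8]
force: [0.4, 0.1, -0.5]
opening: 0.0001
```

Emit:
{"api": "arm_command", "payload": {
  "commands": [0,-8,0,0,0,0,0,0,0,0,0,0,0,0,0]
}}

```text
clock: 2.55
tool_pos: [0.578, -0.2399, 0.104]
orientation: [75.4, 89.6, 164.9]
force: [0.5, -0.6, 0.3]
opening: 0.0008
```

Run:
```python
from h import *
T=snap('top');S=snap('scene')
a=cv2.resize(T['frame'][180:280,320:420],(400,400),interpolation=2);b=cv2.resize(S['frame'][180:280,300:400],(400,400),interpolation=2)
cv2.imwrite('pics/lev.png',np.hstack([a,b]))
```

```text
(no output)
```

View pics/lev.png

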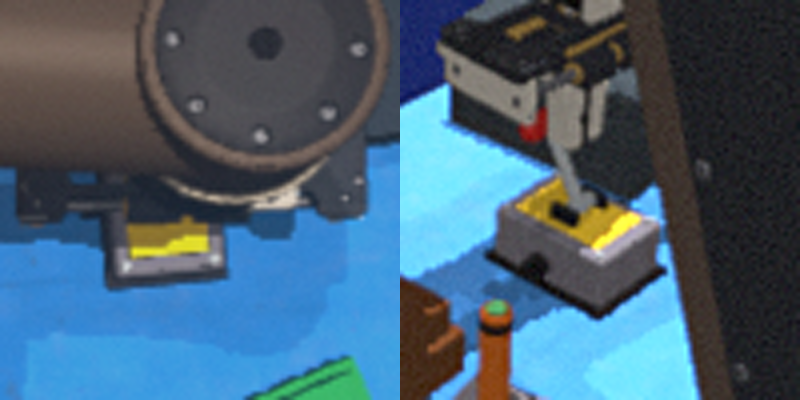

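The view shows the lever (scene crop 535,125) leaning away past the middle, at the finger. I'll retreat and go above the tester.

Emit:
{"api": "arm_command", "payload": {
  "commands": [0,50,0,0,0,-50,50,0,5.5,0,-50,25,60,0,100,0,5,62,0,100,0,0,62,0,100]
}}

```text
clock: 3.28
tool_pos: [0.4768, -0.0674, 0.1927]
orientation: [10.8, 89.8, 94.2]
force: [1.2, 0.3, 0.1]
opening: 0.0249
```

Emit:
{"api": "arm_command", "payload": {
  "commands": [0,0,20,0,100,0,0,0,0,100]
}}

```text
clock: 3.52
tool_pos: [0.4801, -0.0433, 0.1946]
orientation: [-39.4, 89.6, 44.3]
force: [0.9, 0.2, 1.1]
opening: 0.045
```

```bash
cat > lk.py <<'E'
from h import *
import sys
o=get_obs();R=Rt(o);p=o['tool_pos'];print(p.round(4),R.round(3).tolist(),o['force'].round(1),o['opening'])
E
python3 - <<'E'
from lk import *
W=snap('wrist','w1.png');T=snap('top');S=snap('scene')
b=cv2.resize(S['frame'][190:320,280:410],(480,480),interpolation=2)
cv2.imwrite('pics/g1.png',np.hstack([cv2.resize(W['frame'],(320,240)),np.zeros((240,1,3),np.uint8)]) if 0 else np.hstack([cv2.copyMakeBorder(cv2.resize(W['frame'],(320,240)),0,240,0,0,0),b]))
print(W['fov_y'],W['cx'],W['cy'],ray(W,W['cx'],W['cy']), proj(W,[.4455,-.0305,.14]),proj(S,[.4455,-.0305,.14]))
E
```

```text
[ 0.4801 -0.0433  0.1946] [[0.005, -0.994, 0.109], [0.004, 0.109, 0.994], [-1.0, -0.004, 0.005]] [0.9 0.2 1.1] 0.04501692902575227
59.803684156343586 310.2385743943533 237.655407819274 (array([ 0.40694715, -0.0355189 ,  0.35260708]), array([ 0.2728678 , -0.02414353, -0.96174854])) (np.float64(325.5899206495187), np.float64(195.08835457714346)) (np.float64(323.6578257858507), np.float64(257.21025643406284))
```

View pics/g1.png

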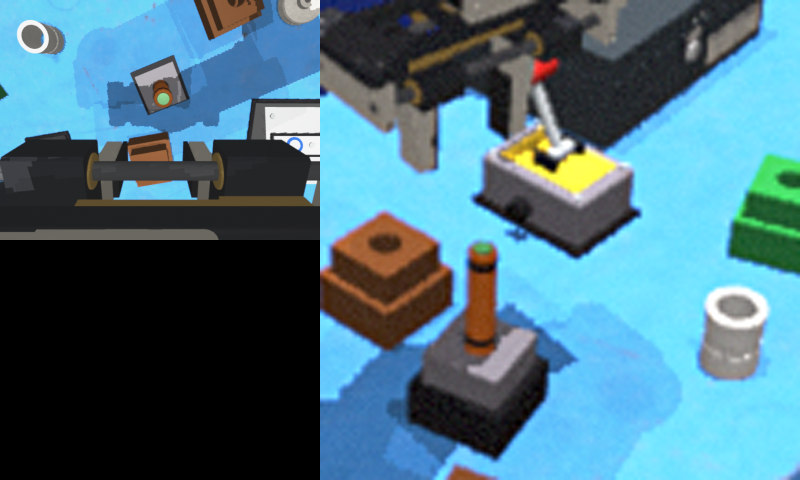

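Lever is off (scene crop: red grip at 545,70, leaning away) and the tester stands upright in the grey stand; its top in the wrist view at (326,198) agrees with the predicted (326,195). Aligning.

Emit:
{"api": "arm_command", "payload": {
  "commands": [0,35,9,0,100,0,0,0,0,100,0,0,0,0,100]
}}

```text
clock: 4.05
tool_pos: [0.4454, -0.0347, 0.1937]
orientation: [-31.7, 89.7, 51.6]
force: [1.4, -0.5, 0.4]
opening: 0.085
```

```bash
python3 lk.py
```

```text
[ 0.4454 -0.0347  0.1937] [[0.003, -0.993, 0.117], [0.003, 0.117, 0.993], [-1.0, -0.002, 0.004]] [ 1.4 -0.5  0.4] 0.08502617318510619
```

Emit:
{"api": "arm_command", "payload": {
  "commands": [30,0,4,0,100,40,0,0,0,100,20,0,0,0,100,0,0,0,0,100]
}}

```text
clock: 4.55
tool_pos: [0.449, -0.0327, 0.1019]
orientation: [-48.5, 89.7, 34.6]
force: [-0.8, -0.7, 0.5]
opening: 0.0871
```

```bash
python3 lk.py
```

```text
[ 0.449  -0.0327  0.1019] [[0.005, -0.993, 0.121], [0.003, 0.121, 0.993], [-1.0, -0.004, 0.004]] [-0.8 -0.7  0.5] 0.0870810890161415
```

Emit:
{"api": "arm_command", "payload": {
  "commands": [0,3,2,0,100,0,0,0,0,0,0,0,0,0,0,0,0,0,0,0,0,0,0,0,0]
}}

```text
clock: 5.18
tool_pos: [0.4483, -0.0301, 0.1048]
orientation: [-57.7, 89.4, 25.4]
force: [0.6, -0.3, 0.5]
opening: 0.0533
```

Emit:
{"api": "arm_command", "payload": {
  "commands": [0,0,0,0,0,0,0,0,0,0,0,0,0,0,0]
}}

```text
clock: 5.55
tool_pos: [0.4484, -0.0301, 0.1049]
orientation: [-57.8, 89.4, 25.2]
force: [-0.3, -0.9, 0.2]
opening: 0.0235
```

```bash
python3 lk.py
```

```text
[ 0.4484 -0.0301  0.1049] [[0.01, -0.993, 0.121], [0.005, 0.121, 0.993], [-1.0, -0.009, 0.006]] [-0.3 -0.9  0.2] 0.02352536650482392
```

Emit:
{"api": "arm_command", "payload": {
  "commands": [0,0,0,0,0,0,0,0,0,0,-14,0,0,0,0,-14,0,0,0,0,0,0,0,0,0]
}}

```text
clock: 6.18
tool_pos: [0.4481, -0.0303, 0.135]
orientation: [-58.6, 89.4, 24.4]
force: [-0.3, -0.1, -0.3]
opening: 0.0197
```

```bash
python3 lk.py
```

```text
[ 0.4481 -0.0303  0.135 ] [[0.01, -0.993, 0.121], [0.004, 0.121, 0.993], [-1.0, -0.009, 0.005]] [-0.3 -0.1 -0.3] 0.019741983724603715
```

Emit:
{"api": "arm_command", "payload": {
  "commands": [0,8,0,0,0,1,8,0,0,0,1,8,0,0,0,1,8,0,0,0,0,0,0,0,0]
}}

```text
clock: 6.8
tool_pos: [0.4168, -0.0261, 0.1327]
orientation: [-67.3, 89.1, 15.8]
force: [3.7, -2.0, 0.4]
opening: 0.0199
```

Run:
```python
from lk import *
S=snap('scene');T=snap('top');W=snap('wrist')
cv2.imwrite('pics/p1.png',np.hstack([cv2.resize(S['frame'][210:320,270:380],(440,440),interpolation=2),cv2.copyMakeBorder(cv2.resize(W['frame'],(350,262)),0,178,0,0,0)]))
```

```text
[ 0.4168 -0.0261  0.1327] [[0.016, -0.993, 0.12], [0.004, 0.12, 0.993], [-1.0, -0.015, 0.006]] [ 3.7 -2.   0.4] 0.019885330621133145
```

View pics/p1.png

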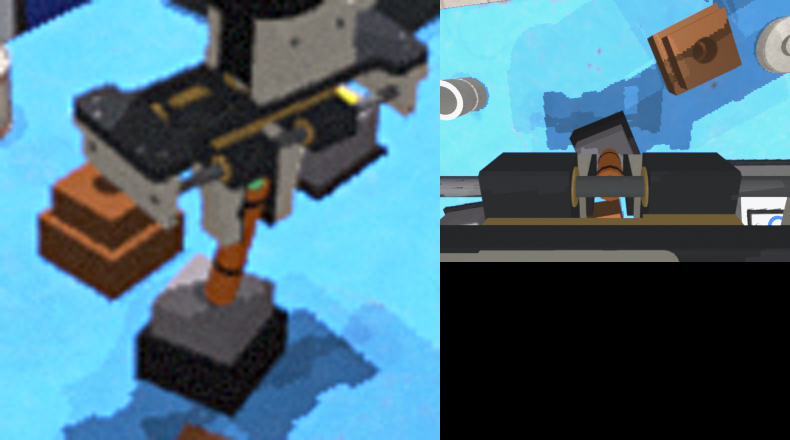

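The tester pivots in the pads: in the scene crop its axis runs from about (258,183) to (222,300). Measuring the lean in the plane across the jaws.

```bash
cat > tilt.py <<'E'
from lk import *
def axis(s,half=45,back=0):
    g=p-.019*R[:,0]; u,v=proj(s,p); u,v=int(u),int(v)
    h=cv2.cvtColor(s['frame'],cv2.COLOR_BGR2HSV); m=cv2.inRange(h,(5,140,40),(18,255,255))
    k=np.zeros_like(m); k[max(v-half,0):v+half,max(u-half//2,0):u+half//2]=255; m&=k
    n,l,st,c=cv2.connectedComponentsWithStats(cv2.morphologyEx(m,cv2.MORPH_CLOSE,np.ones((7,5),np.uint8)))
    i=1+np.argmax(st[1:,4]); pts=cv2.findNonZero(((l==i)*255).astype(np.uint8)); r=cv2.minAreaRect(pts)
    vx,vy,x0,y0=cv2.fitLine(pts,cv2.DIST_L2,0,.01,.01).ravel(); q=[]
    for t in(-8,8):
        o_,d=ray(s,x0+t*vx,y0+t*vy); n_=R[:,2]; q.append(o_+d*((g-o_)@n_)/(d@n_))
    a=q[0]-q[1]; a*=np.sign(a[2]); a/=np.linalg.norm(a)
    print('px',(x0,y0),(vx,vy),st[i],'axis',a.round(3),'lean deg from world z along -x:',np.degrees(np.arctan2(-a[0],a[2])).round(1),'pt',q[0].round(4),'off line at grip mm',(1e3*np.cross(g-q[0],a)@R[:,2]).round(1))
    return a,q[0]
if __name__=='__main__':
    S=snap('scene'); axis(S)
E
python3 tilt.py
```

```text
[ 0.4172 -0.0261  0.1326] [[0.015, -0.993, 0.12], [0.004, 0.12, 0.993], [-1.0, -0.015, 0.006]] [ 2.3 -1.7  1.9] 0.01958077586584748
px (np.float32(328.51282), np.float32(272.21796)) (np.float32(0.3673032), np.float32(-0.9301013)) [321 254  17  32 156] axis [-0.309  0.031  0.951] lean deg from world z along -x: 18.0 pt [ 0.4343 -0.0278  0.0794] off line at grip mm -5.9
```

Emit:
{"api": "arm_command", "payload": {
  "commands": [0,4,0,0,0,-15,0,0,0,0,-30,0,0,0,0,-30,0,0,0,0,0,0,0,0,0]
}}

```text
clock: 7.62
tool_pos: [0.4073, -0.0262, 0.2057]
orientation: [-30.3, 89.7, 52.6]
force: [-1.2, 0.5, -1.0]
opening: 0.0194
```

Emit:
{"api": "arm_command", "payload": {
  "commands": [-20,0,0,0,0,0,0,0,0,0]
}}

```text
clock: 7.88
tool_pos: [0.4046, -0.0263, 0.2236]
orientation: [48.5, 89.7, 131.4]
force: [0.3, -0.2, -1.4]
opening: 0.0195
```

Run:
```python
from tilt import *
S=snap('scene','s3.png'); axis(S); T=snap('top','t3.png')
g=p-.019*R[:,0]; u,v=map(int,proj(S,g))
cv2.imwrite('pics/p2.png',cv2.resize(S['frame'][v-40:v+80,u-80:u+80],(800,600),interpolation=2)); print(u,v)
```

```text
[ 0.4046 -0.0263  0.2236] [[-0.003, -0.992, 0.124], [0.004, 0.124, 0.992], [-1.0, 0.004, 0.003]] [ 0.3 -0.2 -1.4] 0.019490617265034406
px (np.float32(333.76166), np.float32(242.72021)) (np.float32(0.3712563), np.float32(-0.92853045)) [327 224  16  35 193] axis [-0.326  0.038  0.945] lean deg from world z along -x: 19.0 pt [ 0.4215 -0.0282  0.1753] off line at grip mm -6.1
336 229
```

View pics/p2.png

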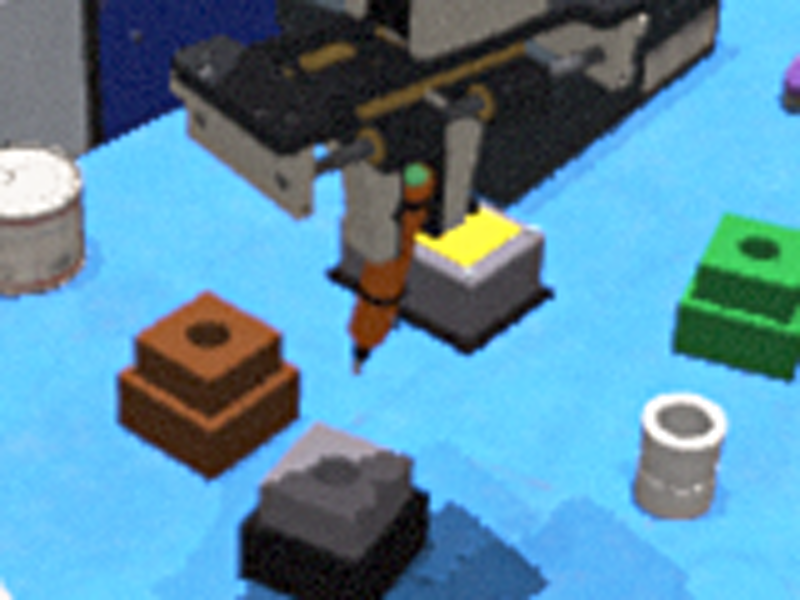

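The tester is out and leaning, tip at crop (357,372) = scene px (327.4,263.4); stand is clear below.

```bash
cat > tip.py <<'E'
from tilt import *
def tipat(s,u,v):
    g=p-.019*R[:,0]; o_,d=ray(s,u,v); n=R[:,2]; return o_+d*((g-o_)@n)/(d@n)
N=np.array([-.340,.036,.940]); Y=np.array([.5578,.2156,.062])
E
python3 - <<'E'
from tip import *
S=snap('scene'); t=tipat(S,327.4,263.4); print('tip',t,'in tool',(R.T@(t-p)).round(4))
g=p-.019*R[:,0];print('len from grip',np.linalg.norm(t-g),'ang',np.degrees(np.arctan2(*(t-g)[[0,2]]*[1,-1])))
d=Y+.06*N-t; print('shift tool mm',(R.T@d*1e3).round(1))
E
```

```text
[ 0.4037 -0.0265  0.2222] [[-0.006, -0.992, 0.124], [0.003, 0.124, 0.992], [-1.0, 0.006, 0.002]] [-0.6  0.3 -0. ] 0.01940735123679253
tip [ 0.43208906 -0.02984669  0.12964976] in tool [ 0.0923 -0.0291 -0.    ]
len from grip 0.11509010261628724 ang 14.224482620853076
shift tool mm [ 11.4 -73.8 258.7]
```

Run:
```python
from tip import *
S=snap('scene'); P=[tipat(S,256+a/5,189+b/5) for a,b in((357,372),(380,299),(414,207),(417,176))]
for q in P: print((R.T@(q-p)*1e3).round(1), np.linalg.norm(q-P[0]))
for q in P[1:]: d=q-P[0]; print(np.degrees(np.arctan2(-d[0],d[2])))
```

```text
[ 0.4039 -0.0266  0.2222] [[-0.006, -0.992, 0.124], [0.003, 0.124, 0.992], [-1.0, 0.006, 0.002]] [ 0.8  0.7 -0.8] 0.019247592073131634
[ 92.5 -29.   -0. ] 0.0
[ 41.  -14.4  -0. ] 0.05348399783850377
[-20.6   5.9  -0. ] 0.11835367101469531
[-37.2   6.9  -0. ] 0.13450369228415576
15.43542434796116
16.72111168065487
15.043881285005668
```

Emit:
{"api": "arm_command", "payload": {
  "commands": [0,-20,55,0,0,0,-20,55,0,0,0,-20,55,0,0,0,-12,50,0,0,0,0,30,0,0]
}}

```text
clock: 8.7
tool_pos: [0.5067, 0.2119, 0.2176]
orientation: [100.5, 89.4, -176.9]
force: [-0.2, -1.4, -0.8]
opening: 0.0196
```

Tip-to-top length measures 134.5 mm (true 135), so the points are good; lean ≈ 15.5–16.5°. Now check near the terminal.

Run:
```python
from tip import *
S=snap('scene');T=snap('top')
g=p-.019*R[:,0]; u,v=map(int,proj(S,p)); print(u-60,v-45)
u2,v2=map(int,proj(T,Y)); print('top origin',u2-20,v2-20, 'Y in scene',proj(S,Y))
cv2.imwrite('pics/p3.png',cv2.resize(S['frame'][v-40:v+80,u-80:u+80],(800,600),interpolation=2)); print(u-80,v-40)
```

```text
[0.5067 0.2119 0.2176] [[-0.011, -0.992, 0.129], [-0.001, 0.129, 0.992], [-1.0, 0.011, -0.002]] [-0.2 -1.4 -0.8] 0.019635300140036487
157 219
top origin 161 216 Y in scene (np.float64(211.09843696800345), np.float64(307.7761670184633))
137 224
```

View pics/p3.png

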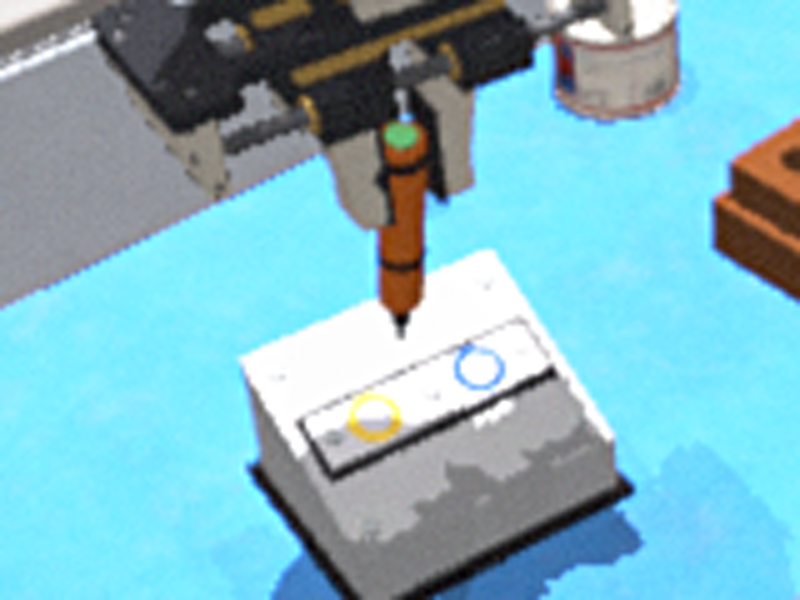

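Tip at crop (401,337), tester top (402,135), yellow ring centre (374,417), blue (479,368): the tip hangs above the bar.

Run:
```python
from tip import *
S=snap('scene'); t=tipat(S,217.2,291.4);h=tipat(S,217.4,251); a=(h-t);L=np.linalg.norm(a);a/=L
print('tip',t.round(4),'L',L,'axis',a.round(3),'lean',np.degrees(np.arctan2(-a[0],a[2])),'err to N',np.degrees(np.arccos(a@N)),'tool',(R.T@(t-p)*1e3).round(1))
y2=onz(S,211.8,307.4,.062);print('ring',y2)
for Q in(Y,y2): print('to 15mm above',(R.T@(Q+.015*N-t)*1e3).round(1))
print('N tool',(R.T@N).round(3))
```

```text
[0.5064 0.2124 0.2174] [[-0.011, -0.992, 0.127], [-0.001, 0.127, 0.992], [-1.0, 0.011, -0.002]] [ 0.3 -1.2 -0.6] 0.01910568093467297
tip [0.5313 0.209  0.1253] L 0.1341995410046341 axis [-0.239  0.033  0.971] lean 13.807570159665996 err to N 5.942107570764534 tool [ 91.8 -26.1  -0. ]
ring [0.5577318  0.21376881 0.062     ]
to 15mm above [ 49.  -20.8   9.9]
to 15mm above [ 49.  -21.    8.1]
N tool [-0.936  0.352 -0.01 ]
```

Lean reads ~14–16°, 4–6° off square (limit 9°). I want more margin, so I'll dip the tip back into the stand's bore and pivot a little further.

Emit:
{"api": "arm_command", "payload": {
  "commands": [0,14,-60,0,0,0,14,-60,0,0,0,14,-60,0,0,0,14,-55,0,0,0,0,0,0,0]
}}

```text
clock: 9.48
tool_pos: [0.4143, -0.0231, 0.2159]
orientation: [110.7, 89.1, -166.7]
force: [0.9, -0.3, -1.6]
opening: 0.0195
```

```bash
python3 lk.py
```

```text
[ 0.4143 -0.0231  0.2159] [[-0.016, -0.992, 0.128], [-0.004, 0.128, 0.992], [-1.0, 0.015, -0.006]] [ 0.9 -0.3 -1.6] 0.01947891669678358
```

Emit:
{"api": "arm_command", "payload": {
  "commands": [20,-8,-3,0,0,20,-1,0,0,0,0,0,0,0,0]
}}

```text
clock: 9.85
tool_pos: [0.4213, -0.0292, 0.175]
orientation: [108.9, 89.1, -168.7]
force: [-0.7, -0.6, -0.3]
opening: 0.0195
```

```bash
python3 lk.py
```

```text
[ 0.4213 -0.0292  0.175 ] [[-0.015, -0.991, 0.131], [-0.003, 0.131, 0.991], [-1.0, 0.014, -0.005]] [-0.7 -0.6 -0.3] 0.019528715467979497
```

Emit:
{"api": "arm_command", "payload": {
  "commands": [14,0,2,0,0,14,0,0,0,0,14,0,0,0,0,0,0,0,0,0]
}}

```text
clock: 10.35
tool_pos: [0.4216, -0.0263, 0.1319]
orientation: [107.6, 89.3, -169.9]
force: [-0.3, -0.2, -0.5]
opening: 0.0198
```

Emit:
{"api": "arm_command", "payload": {
  "commands": [0,7,0,0,0,0,7,0,0,0,0,5,0,0,0,0,0,0,0,0]
}}

```text
clock: 10.85
tool_pos: [0.4057, -0.0226, 0.1352]
orientation: [114.7, 89.8, -162.6]
force: [1.7, -1.1, -2.2]
opening: 0.0193
```

```bash
python3 tilt.py
```

```text
[ 0.4057 -0.0226  0.1352] [[-0.003, -0.992, 0.128], [-0.001, 0.128, 0.992], [-1.0, 0.003, -0.001]] [ 1.7 -1.1 -2.2] 0.01927976569252594
px (np.float32(326.33334), np.float32(278.66666)) (np.float32(0.45016629), np.float32(-0.89294475)) [322 272  11  14  87] axis [-0.373  0.05   0.926] lean deg from world z along -x: 21.9 pt [ 0.4429 -0.0276  0.0543] off line at grip mm -2.9
```

Emit:
{"api": "arm_command", "payload": {
  "commands": [-15,0,0,0,0,-30,0,0,0,0,-30,0,0,0,0,-15,0,0,0,0,0,0,0,0,0]
}}

```text
clock: 11.52
tool_pos: [0.4015, -0.0228, 0.2263]
orientation: [100.8, 89.3, -176.7]
force: [0.0, 0.3, -1.3]
opening: 0.0189
```

Emit:
{"api": "arm_command", "payload": {
  "commands": [0,-19,62,0,0,0,-19,62,0,0,0,-19,62,0,0,0,-19,62,0,0,0,0,5,0,0]
}}

```text
clock: 12.15
tool_pos: [0.5047, 0.2144, 0.2188]
orientation: [107.7, 88.8, -170.0]
force: [-1.2, -2.7, -1.3]
opening: 0.0192
```

Emit:
{"api": "arm_command", "payload": {
  "commands": [0,0,0,0,0]
}}

```text
clock: 12.28
tool_pos: [0.5038, 0.2144, 0.2171]
orientation: [110.7, 88.6, -167.0]
force: [-0.1, -1.4, -0.5]
opening: 0.0193
```

Run:
```python
from tip import *
S=snap('scene')
u,v=map(int,proj(S,p)); cv2.imwrite('pics/p4.png',cv2.resize(S['frame'][v-40:v+80,u-80:u+80],(800,600),interpolation=2)); print(u-80,v-40)
```

```text
[0.5038 0.2144 0.2171] [[-0.024, -0.991, 0.133], [-0.005, 0.134, 0.991], [-1.0, 0.023, -0.009]] [-0.1 -1.4 -0.5] 0.019305025468816333
137 225
```

View pics/p4.png

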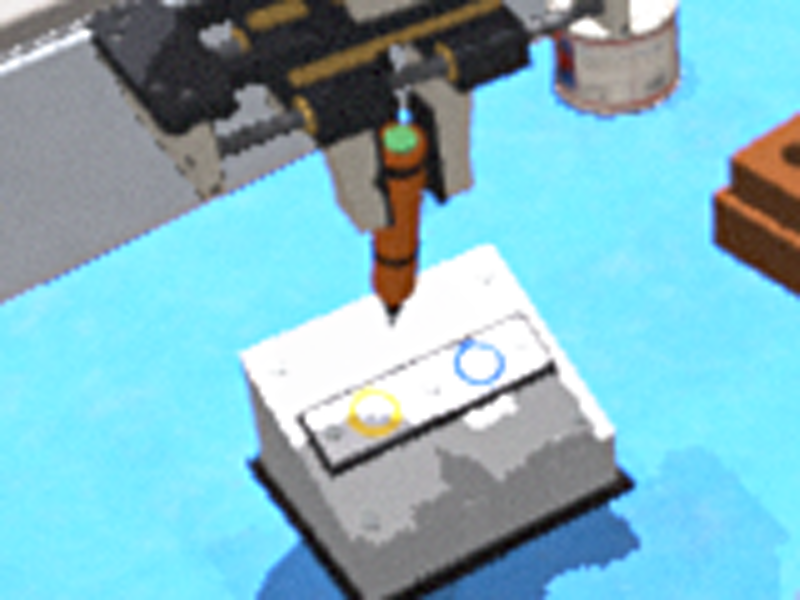

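Tip at crop (392,325), tester top (402,137), yellow ring (375,412): tip is above the bar, leaning more than before.

Run:
```python
from tip import *
S=snap('scene'); px=lambda a,b:(137+a/5,225+b/5); t=tipat(S,*px(392,325));h=tipat(S,*px(402,137)); a=(h-t);L=np.linalg.norm(a);a/=L
print('tip',t.round(4),'L',L,'axis',a.round(3),'lean',np.degrees(np.arctan2(-a[0],a[2])),'err to N',np.degrees(np.arccos(a@N)),'tool',(R.T@(t-p)*1e3).round(1))
print('ring',onz(S,*px(375,412),.062))
print('to 15mm above',(R.T@(Y+.015*N-t)*1e3).round(1),'N tool',(R.T@N).round(3))
```

```text
[0.5038 0.214  0.2171] [[-0.024, -0.991, 0.134], [-0.005, 0.134, 0.991], [-1.0, 0.023, -0.008]] [ 0.5  0.5 -1.3] 0.019396467358339047
tip [0.5391 0.2085 0.1239] L 0.13762660042896963 axis [-0.309  0.05   0.95 ] lean 18.012921219882315 err to N 1.5789734298525941 tool [ 92.3 -37.9  -0. ]
ring [0.55742154 0.21344151 0.062     ]
to 15mm above [ 47.5 -13.5   9.8] N tool [-0.932  0.363 -0.018]
```

Now about 2° from square. Moving to 15 mm above the ring.

Emit:
{"api": "arm_command", "payload": {
  "commands": [16,-5,4,0,0,16,-5,4,0,0,14,-4,1,0,0,0,0,0,0,0]
}}

```text
clock: 12.88
tool_pos: [0.5179, 0.2181, 0.1679]
orientation: [108.9, 88.6, -169.0]
force: [-0.2, 0.4, -0.7]
opening: 0.0193
```

Run:
```python
from tip import *
t=p+R@np.array([.0923,-.0379,0]); d=R.T@(Y-t)*1e3; print('pred tip',t.round(4),'to spot',d.round(1),'along N',((t-Y)@N).round(4))
S=snap('scene');T=snap('top');u,v=map(int,proj(S,Y)); u2,v2=map(int,proj(T,Y))
cv2.imwrite('pics/p5.png',np.hstack([cv2.resize(S['frame'][v-60:v+20,u-25:u+25],(375,600),interpolation=2),cv2.resize(T['frame'][v2-40:v2+40,u2-25:u2+25],(375,600),interpolation=2)])); print(u-25,v-60,u2-25,v2-40)
```

```text
[0.5179 0.2181 0.1679] [[-0.023, -0.99, 0.137], [-0.005, 0.137, 0.991], [-1.0, 0.022, -0.008]] [-0.2  0.4 -0.7] 0.01928721249990831
pred tip [0.5533 0.2125 0.0748] to spot [12.7 -4.3  3.8] along N 0.0134
186 247 156 196
```

View pics/p5.png

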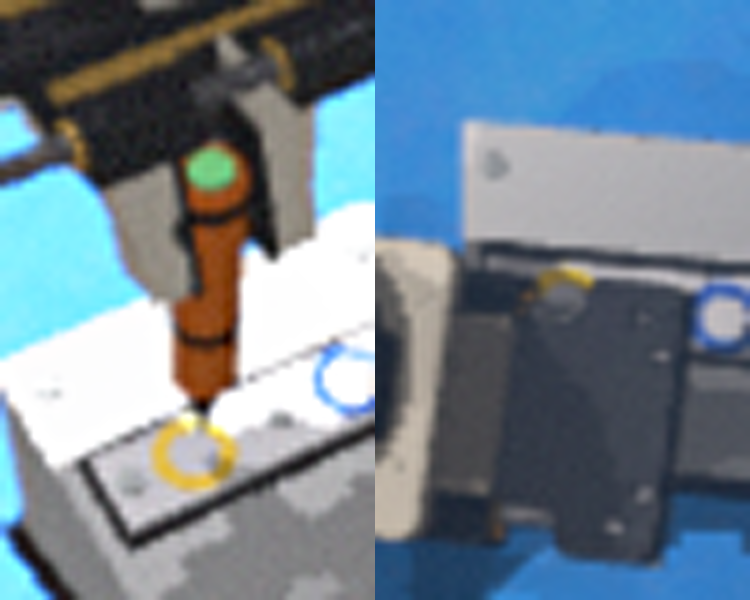

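Tip at crop (200,430), just above the yellow ring's centre (195,456); no contact yet. Feeling down along the normal in small steps.

Emit:
{"api": "arm_command", "payload": {
  "commands": [3,-1,1,0,0,3,-1,1,0,0,2,-1,0,0,0,0,0,0,0,0]
}}

```text
clock: 13.48
tool_pos: [0.5222, 0.2208, 0.1622]
orientation: [103.2, 88.9, -174.6]
force: [-0.6, -0.3, -0.9]
opening: 0.0197
```

```bash
cat > c.py <<'E'
from tip import *
t=p+R@np.array([.0923,-.0379,0]); print('pred tip',t.round(4),'to spot',(R.T@(Y-t)*1e3).round(1),'along N',((t-Y)@N).round(4))
F=[]
for i in range(6): snapshot('wrist'); F.append(get_obs()['force'])
F=np.array(F);print(F.mean(0).round(2),F.std(0).round(2),'F.N',(F.mean(0)@N).round(2))
E
python3 c.py
```

```text
[0.5222 0.2208 0.1622] [[-0.019, -0.99, 0.136], [-0.002, 0.136, 0.991], [-1.0, 0.019, -0.004]] [-0.6 -0.3 -0.9] 0.019718874397891398
pred tip [0.558  0.2155 0.0692] to spot [7.2 0.1 0.1] along N 0.0067
[ 0.4  -0.16 -0.77] [0.32 0.66 0.42] F.N -0.87
```

Emit:
{"api": "arm_command", "payload": {
  "commands": [2,1,0,0,0,2,0,0,0,0,0,0,0,0,0]
}}

```text
clock: 14.15
tool_pos: [0.521, 0.2209, 0.1581]
orientation: [102.6, 88.9, -175.2]
force: [0.5, -0.1, -1.4]
opening: 0.0198
```

```bash
python3 c.py
```

```text
[0.521  0.2209 0.1581] [[-0.019, -0.99, 0.136], [-0.002, 0.136, 0.991], [-1.0, 0.019, -0.004]] [ 0.5 -0.1 -1.4] 0.019761735351922268
pred tip [0.5568 0.2156 0.0651] to spot [ 3.1 -1.1  0.1] along N 0.0033
[-0.05  0.07 -0.63] [0.64 0.55 0.52] F.N -0.57
```

Not in contact yet, lateral error ≈ 0. Continue.

Emit:
{"api": "arm_command", "payload": {
  "commands": [1,-0.4,0,0,0,2,-0.7,0,0,0,0,0,0,0,0]
}}

```text
clock: 14.82
tool_pos: [0.5225, 0.221, 0.1554]
orientation: [101.2, 88.9, -176.6]
force: [-0.2, 0.6, 1.0]
opening: 0.0194
```

```bash
python3 c.py
```

```text
[0.5225 0.221  0.1554] [[-0.018, -0.991, 0.136], [-0.001, 0.136, 0.991], [-1.0, 0.018, -0.004]] [-0.2  0.6  1. ] 0.019356114648007797
pred tip [0.5583 0.2157 0.0625] to spot [ 0.5  0.5 -0.2] along N 0.0003
[-0.37 -0.    0.12] [0.45 0.35 0.38] F.N 0.24
```

Contact: about 1.1 N above the weight baseline, at the expected height. Press about 4 mm.

Emit:
{"api": "arm_command", "payload": {
  "commands": [2,-0.7,0,0,0,2,-0.7,0,0,0,0,0,0,0,0]
}}

```text
clock: 15.5
tool_pos: [0.5238, 0.2208, 0.1516]
orientation: [100.9, 89.0, -176.9]
force: [-0.7, -0.1, 2.5]
opening: 0.0197
```

```bash
python3 c.py
```

```text
[0.5238 0.2208 0.1516] [[-0.018, -0.991, 0.136], [-0.001, 0.136, 0.991], [-1.0, 0.018, -0.003]] [-0.7 -0.1  2.5] 0.01965067414271577
pred tip [0.5597 0.2155 0.0586] to spot [-3.4  1.9 -0.2] along N -0.0038
[-1.21 -0.12  2.19] [0.45 0.54 0.61] F.N 2.47
```

About 3.3 N on the tip, i.e. pushed in about 4 mm. Final look.

Run:
```python
from tip import *
S=snap('scene');u,v=map(int,proj(S,Y)); T=snap('top')
cv2.imwrite('pics/p6.png',np.hstack([cv2.resize(S['frame'][v-60:v+20,u-25:u+25],(375,600),interpolation=2),cv2.resize(S['frame'][190:270,320:370],(375,600),interpolation=2)])); print(u-25,v-60)
```

```text
[0.5238 0.2208 0.1517] [[-0.018, -0.991, 0.136], [-0.001, 0.136, 0.991], [-1.0, 0.018, -0.003]] [-1.7 -0.2  2.1] 0.019268868842540872
186 247
```

View pics/p6.png

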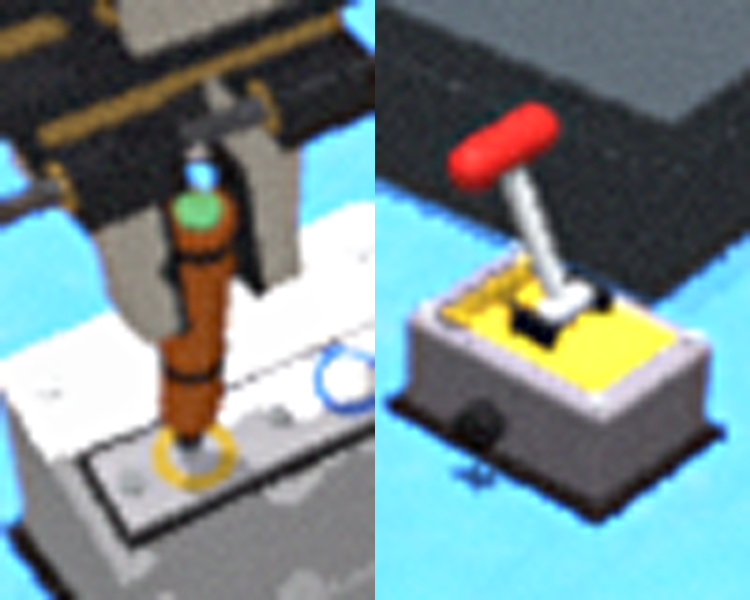

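The tip sits inside the yellow ring (tip ≈ (187,453), ring centre (195,456)), and the lever leans away to its off stop. Handing in.

Run:
```python
from tip import *
S=snap('scene'); t=tipat(S,186+187/7.5,247+454/7.5);h=tipat(S,186+198/7.5,247+210/7.5);a=h-t;L=np.linalg.norm(a);a/=L
print('tip',t.round(4),L,'err deg',np.degrees(np.arccos(a@N)))
print(get_obs()['force'].round(1)); close_job()
```

```text
[0.5238 0.2208 0.1517] [[-0.018, -0.991, 0.136], [-0.001, 0.136, 0.991], [-1.0, 0.018, -0.003]] [-0.7  0.6  2.3] 0.019383141358150776
tip [0.5579 0.2159 0.0629] 0.13107254260606188 err deg 1.7251702653829857
[ 0.1 -0.5  2.4]
the job is handed in; nothing more can be done
```

I switched the isolator off, then lifted the tester out of its stand and pressed its tip lightly on the bar inside the yellow ring. I handed the job in at about 16 s of the 54 s allowed. No verdict is reported.

The arm could not be tilted by command. So I leaned the tester in the pads by pushing its nose against its own stand's bore. The first push left it 4–6° off square, so I dipped it back into the bore once to lean it further.

Last checks:
- **Tip position:** measured at (0.558, 0.216, 0.063), about 1 mm from the measured ring centre. By eye in the last picture it is about 2 mm off; the limit is 9 mm.
- **Squareness:** about 2° from square to the face; the limit is 9.2°.
- **Push:** about 3.3 N on the tip. That means the tip is about 4 mm in; the tip-to-top length of 131 mm against 135 mm fully out agrees.
- **Lever:** seen leaning away at its off stop in the last picture.
- **Bystanders:** I did not measure these again at the end. My path kept clear of them and the force readings showed no knocks.

The two cameras disagreed by 2–4 mm on the ring's position; I used values between them.

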